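Unlock and unclip a peristaltic pump cassette

ROBOT

A 6-joint arm with a two-finger parallel gripper is mounted at the origin on a cart in front of the work surface, level with it; the furniture and walls round the work are solid. World frame = base frame: x ahead of the robot, y to its left, z up, the work surface at z = 0. Lengths are in m, angles in degrees, forces in N, time in s.
With the tool pointing down it reaches from about 0.4 to 0.825 m from the base axis. Payload 7 kg.
Tool frame: the origin (TCP) lies between the finger pads; the fingertips stand 25 mm ahead of it and the grasp point (between the pads) lies 6 mm ahead of it; z points along the fingers, y is the line along which they close (so a half turn about z gives the same grasp; the last joint's range is limited). The gripper opens to 88 mm and grips with 3 to 60 N. Pads are 19 mm wide; open, the fingers measure 130 mm over their backs; the gripper's body (78 mm by 193 mm) begins 47 mm behind the grasp point.
Start: joints at [-57.061, 20.546, 0.682, 0, -70.136, -16.507], TCP at [0.191, -0.647, 0.252] pointing down, gripper open.
Joint ranges: [-176.03, 176.03], [-82.01, 121.73], [-58.28, 71.71], [-173.87, 95.51], [-174.79, -0.11], [-173.66, 173.66]. Speed limits (degrees/s): [136.94, 136.94, 172.46, 180, 180, 180].

INTERFACE

Orientations are given as [roll, pitch, yaw] about the fixed x, y, z axes, in that order (R = Rz(yaw) Ry(pitch) Rx(roll)).
In Python, from plant import ctrl, viewer gives the robot as it stands (ctrl), with the cameras (viewer).
- The arm moves only by the shell command python3 drive.py FILE, which reads ROWS from the file FILE. ROWS is a JSON list that holds a single list of rows (three levels of brackets), with 1 to 8 rows, each of 5 numbers: dx, dy, dz in parts of the range, where 1.0 means 0.4 m, then a turn about the tool's z in parts of the range, where 1.0 means 360 degrees, then the finger opening in m; each row is the pose to reach, as a shift and turn from the pose commanded when the command began, along the tool's axes at that moment; what a row does not reach only later rows make up. A row lasts 1/8 s, in which the tool goes at most 0.0625 m and 10.7 degrees, less where a joint would pass 70% of its speed; a pose out of reach is approached as far as the arm can. The fingers move at their own pace and stop on an object; the grip force is fixed at half the most. Time passes only in rows, so rows that do not move let the fingers close. It prints the time, the measured TCP pose, the force, the opening and the grip force at its end. A shift or turn number past 1, either way, is cut back to 1. Input that does not fit is refused with a message, and nothing moves.
- ctrl.get_obs(): the state, without advancing time (a new reading comes with each control period).
- viewer.snapshot(name): name is "scene" or "top"; returns a dict with "frame" (384x512x3 uint8, red, green, blue), "z_map" (384x512 float32, m along the optical axis (not along the pixel's ray), 0 where there is no reading), "fovy" (degrees; the focal length in pixels is half the picture's height over the tangent of half this angle, whatever the lens; pixels are square), "cx", "cy" (the principal point, pixels), "k1" (the pictures are not rectified: a ray, as slopes to the right and down, at radius r is drawn at 1 + k1 r^2 times it, then the intrinsics apply), "R" (3x3) and "t" (3): a world point X has camera coordinates R X + t. Camera axes: x right, y down, z forward; pixel columns grow to the right and rows downward; lengths in m; the calibration is good to about 2 mm. A picture is of the moment at which its call begins.
- ctrl.close_job(): hands the job in; it is judged then, once.
The state is a dict: "clock": time; "joint_pos": joint angles; "qvel": joint speeds; "tau": joint torques, N m; "tool_pos": TCP position; "orientation": TCP orientation; "force": force on the tool from outside, world axes, zero at the start; "moment": the same for the moment, N m; "opening": finger opening in m; "gripper_force": force on a finger pad.
Only numpy, scipy, OpenCV 4.12 (cv2) and the standard library are available. Lean on these libraries where they do the work, as an engineer would, in place of code of your own. Each camera call takes 0.05 s, during which the arm holds its last target. There are 200 camera calls.

TASK

The pump cassette with the round dial on top is due for new tubing. Turn the wing nut between the two cassettes a quarter turn anticlockwise (seen from above), as far as it goes, so that its keeper bar no longer lies over them; then pinch that cassette's front and rear catches together and lift it straight up out of the pump. Finish while still holding it: level, catches pinched, its underside 5 cm or more above the pump's metal deck and touching nothing but the fingers; leave the other cassette seated and the things round the pump where they are.

Things in the scene. Friction and masses are not known exactly. Their poses are not given: they have to be found in the camera images.
- pump: White bench-top pump, fixed, 232 x 150 x 115 mm. Origin at bench level under the wing nut's stud, midway between two bays; x from front panel (x -78) to the drive housing (x 78 to 154, 115 high), y to the left bay. Bays centred at y +28 and -28 mm. Steel deck, top 85 mm above the bench, with a 57.2 (x) x 36.4 mm opening per bay; cassette hooks catch under its front and rear edges.
- keeper (a joint): Turn of the captive wing nut with its keeper bar, rad. 0 to 0.3 at the start: bar lies across both cassettes and holds them down. Grows anticlockwise from above to a stop at 1.57, bar then in the gap between the cassettes (clear of both from about 1.2). About 0.05 N m of friction; stays where left.
- keeper_grip (a point): Middle of the steel wing nut, on its axis, 128.5 mm above the bench. Wings 10 mm thick, 38 mm long, from 119 to 138 mm above the bench, running along the keeper bar (36 x 9 x 5 mm, underside at 108.5): along the pump's y at joint value 0. The point's y axis runs along the wings; pinch them along its x.
- dial_cassette: Cassette to take out: grey block with a round black dial (16 mm wide, 5 high) on top; in either bay. Origin centre of underside, x to the pump's rear, z up; seated, the origin is 45 mm above the bench. Block 32 (x) x 34 (y) mm, top 62 mm above the origin (dial to 67). A black upright catch lever with a ribbed tab at its front (-x) and rear (+x) end; pinch both along x. 110 to 190 g.
- dial_cassette_front_tab (a point): Middle of the outer face of the front catch's tab (26 mm wide in y, 22 high), when let go 51 mm above the cassette's underside and 33 mm in front of its centre: 66 mm across both tabs there, 70 mm at their upper ends. Seated, the tabs stand from 86 to 108 mm above the bench, just above the deck.
- dial_cassette_rear_tab (a point): The same point on the rear catch.
- dial_cassette_front_catch (a joint): Front catch, rad: 0 sprung out, hook under the deck's edge; 0.22 pinched in to its stop, tab upright, 45 mm across both tabs. Hinged 6 mm above the cassette's underside; hook clear of the deck from about 0.17. About 2 N at the tab to start it, 5 N to reach the stop.
- dial_cassette_rear_catch (a joint): Rear catch, the same.
- plain_cassette: The other cassette, alike but with a flat top and no dial, in the other bay; it stays seated.
- beaker: Plastic beaker, 96 mm wide, 100 mm high, left of the pump; origin under its centre.
- dropper: Dropper bottle, 38 mm wide, 90 mm high, right of the pump; origin under its centre.
- black_marker: Marker pen lying to the left in front of the pump, 131 x 12 x 14 mm.

How it is judged (in metres and radians):
On the way, in this order (a step that is already met when the one before it is completed fails the run):
1. the keeper bar is turned clear of the cassettes, with the dial cassette still seated (value of joint keeper above 1.25 rad and z of dial_cassette in the frame of pump below 0.05 m), for 0.2 s.
2. both catches of the dial cassette are pinched in between the fingers (value of joint each of dial_cassette_front_catch, dial_cassette_rear_catch above 0.14 rad and contact force between the fingers and dial_cassette above 1 N), for 0.2 s.
At the end, for the whole second after the job is handed in: Dial cassette held still by its two catches (each pinched over 0.12 rad), underside 45 mm or more above the deck, within 0.3 rad of level, touching neither pump nor other cassette; keeper turned over 1.2 rad; plain cassette still seated (z of dial_cassette in the frame of pump above 0.13 m and angle between dial_cassette's own z axis and vertical below 0.3 rad and value of joint each of dial_cassette_front_catch, dial_cassette_rear_catch above 0.12 rad and contact force between the fingers and dial_cassette above 1 N and contact force between dial_cassette and pump below 0.1 N and contact force between dial_cassette and plain_cassette below 0.1 N and linear speed of dial_cassette below 0.05 m/s and value of joint keeper above 1.2 rad and z of plain_cassette in the frame of pump below 0.05 m); the arm keeps its last pose, push and grip.
It fails at once if the plain cassette is pulled out of its seat (distance of plain_cassette from where it was at the start of the episode above 0.01 m).
It fails at once if the beaker is shoved or tipped (distance of beaker from where it was at the start of the episode above 0.03 m).
It fails at once if the dropper bottle is shoved or tipped (distance of dropper from where it was at the start of the episode above 0.03 m).
It fails at once if the marker is shoved (distance of black_marker from where it was at the start of the episode above 0.03 m).
It also fails if it takes over 45 s, if anything falls off the work surface, if the arm or the gripper's body presses on something with over 40 N, if the wrist force passes 120 N, or if a joint passes its speed limit or range.

## Working session

There is one attempt and no reset: what is moved stays moved. The work goes in short steps, Python scripts to look and compute and a shell command to move; the robot and the scene stay as the last step left them, time stands still between calls to the robot, and variables do not carry over. Pictures are saved under pics/ and viewed, at most 10 in all, crops included, and the job is handed in when it is done.

```bash
ls; mkdir -p pics; cat > h.py <<'E'
import numpy as np, cv2
from plant import ctrl, viewer
def snap(n):
    s=viewer.snapshot(n); H,W=s["frame"].shape[:2]
    f=H/2/np.tan(np.radians(s["fovy"])/2)
    s["K"]=np.array([[f,0,s["cx"]],[0,f,s["cy"]],[0,0,1]]); s["D"]=np.array([s["k1"],0,0,0.]); return s
def cloud(s):
    H,W=s["z_map"].shape; v,u=np.mgrid[:H,:W]
    p=cv2.undistortPoints(np.stack([u,v],-1).reshape(-1,1,2).astype(float),s["K"],s["D"])[:,0]
    c=np.c_[p,np.ones(len(p))]*s["z_map"].reshape(-1,1)
    return ((c-s["t"])@s["R"]).reshape(H,W,3)
def onplane(s,uv,z):
    p=cv2.undistortPoints(np.array(uv,float).reshape(-1,1,2),s["K"],s["D"])[:,0]
    d=np.c_[p,np.ones(len(p))]@s["R"]; o=-s["R"].T@s["t"]
    return o+d*((z-o[2])/d[:,2])[:,None]
E
python3 - <<'E'
from h import *
ims=[]
for n in("scene","top"):
    s=snap(n); print(n,s["fovy"],s["k1"],-s["R"].T@s["t"],s["R"][2],(s["z_map"]>0).mean())
    cv2.imwrite(f"pics/{n}0.png",s["frame"][:,:,::-1])
print(ctrl.get_obs())
E
```

```text
drive.py
pics
plant.py
scene 48.30027289985926 -0.1265296760482575 [-0.31408094  0.64678423  0.79266564] [ 0.65240277 -0.50802146 -0.56239205] 0.9961903889973959
top 49.1646134867901 -0.10359619922461998 [0.41683713 0.04740447 1.19435064] [ 0.02341956 -0.02369474 -0.99944489] 0.9959869384765625
{'clock': 0.1, 'joint_pos': array([-5.70592849e+01,  2.05876323e+01,  6.38453997e-01, -1.63721930e-02,
       -7.01371632e+01, -1.65056668e+01]), 'qvel': array([ 0.00575448, -0.01696055,  0.15052893,  0.08422092,  0.01940507,
        0.00423325]), 'tau': array([-1.51527587e-03, -5.84163880e+01,  2.93750328e+01,  7.01551124e+00,
        1.01531067e-02, -7.89420778e-05]), 'tool_pos': array([ 0.19081351, -0.64704124,  0.25071293]), 'orientation': array([ 1.79912843e+02, -9.77512518e-03, -1.63570519e+02]), 'force': array([0.44416754, 0.39640877, 0.05227762]), 'moment': array([ 0.00186576, -0.03908357,  0.06306452]), 'gripper_force': 0.0, 'opening': 0.08771190886193114}
```

View pics/top0.png

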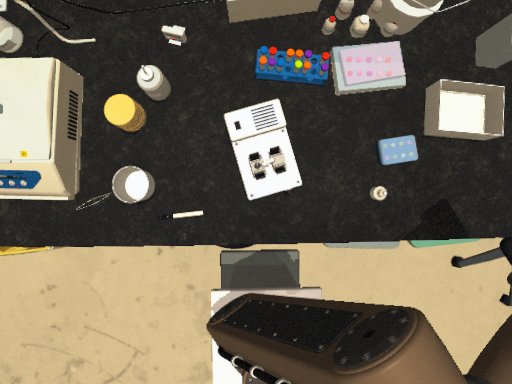

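View pics/scene0.png

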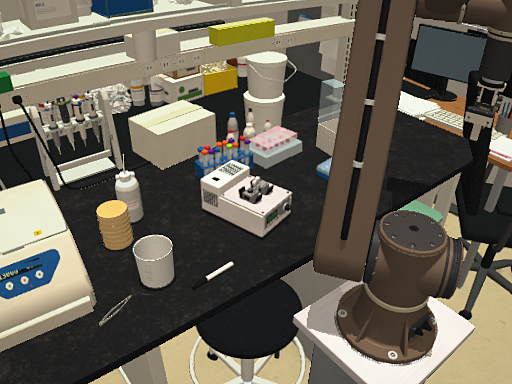

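The top view shows the pump at about (265,150), with its housing end up and the cassettes near (267,163). The dropper is at (378,193), the beaker at (135,185) and the marker at (185,215). Next I'll measure the pump and zoom in.

```bash
python3 - <<'E'
from h import *
s=snap("top"); P=cloud(s)
c=s["frame"][130:200,225:310]; cv2.imwrite("pics/t1.png",cv2.resize(c,None,fx=8,fy=8,interpolation=cv2.INTER_CUBIC)[:,:,::-1])
s2=snap("scene"); c=s2["frame"][155:240,195:300]; cv2.imwrite("pics/s1.png",cv2.resize(c,None,fx=7,fy=7,interpolation=cv2.INTER_CUBIC)[:,:,::-1])
for s,n in((s,"top"),(s2,"scene")):
    P=cloud(s)
    b=(P[...,0]>.4)&(P[...,0]<.85)&(P[...,1]>-.12)&(P[...,1]<.18)
    m=b&(P[...,2]>.07)&(P[...,2]<.135); q=P[m]
    print(n,m.sum(),np.histogram(q[:,2],bins=np.arange(.07,.146,.005))[0])
    h=b&(abs(P[...,2]-.115)<.004); 
    print("deckplane med",np.median(P[b&(abs(P[...,2]-.085)<.006)][:,2]))
    n_,l,st,ce=cv2.connectedComponentsWithStats(m.astype(np.uint8)); i=1+st[1:,4].argmax()
    print(cv2.minAreaRect(P[l==i][:,:2].astype(np.float32)))
    k=np.argmax(P[...,2]*(l==i)); print("highest",np.unravel_index(k,l.shape),P.reshape(-1,3)[k])
E
```

```text
top 5541 [  77  136 1062 1545   79   51  118  457 1004  952   46    0   14    0
    0]
deckplane med 0.08548607243172564
((0.5395522713661194, 0.006382696330547333), (0.23389339447021484, 0.15164530277252197), 15.859200477600098)
highest (np.int64(162), np.int64(268)) [ 0.50181819 -0.00353204  0.13469369]
scene 3353 [176 198 657 622 178 189 229 340 395 327  12  13  17   0   0]
deckplane med 0.08492178146326004
((0.5383468270301819, 0.008783981204032898), (0.23833362758159637, 0.15552565455436707), 16.219350814819336)
highest (np.int64(181), np.int64(252)) [0.50077915 0.01237763 0.13497698]
```

View pics/t1.png

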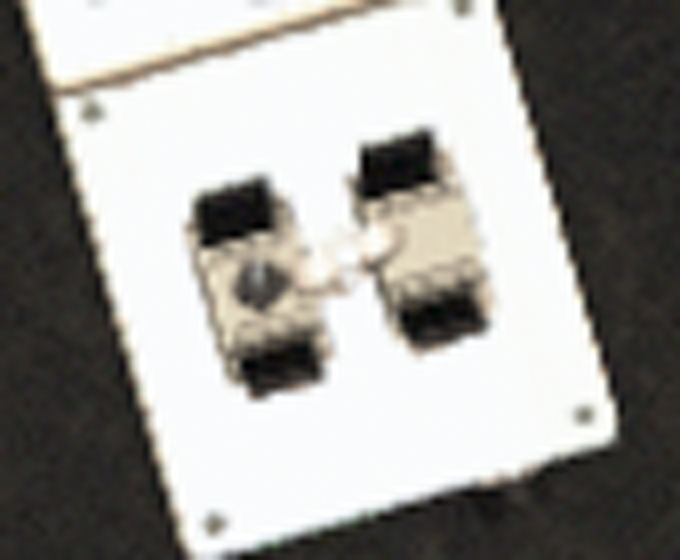

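View pics/s1.png

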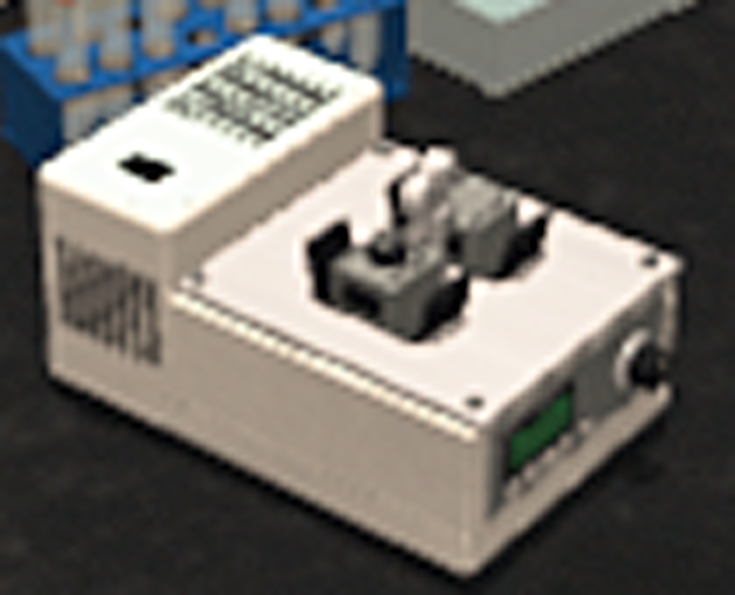

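The dial cassette is in the left bay (dial at crop (258,285)). The wings run along the bar, turned slightly anticlockwise from the pump's y. Next come precise positions.

```bash
cat > m.py <<'E'
from h import *
def meas():
    s=snap("top"); P=cloud(s)
    b=(P[...,0]>.4)&(P[...,0]<.8)&(P[...,1]>-.12)&(P[...,1]<.15)
    g=s["frame"].max(-1)
    d=b&(P[...,2]>.06)&(P[...,2]<.14)
    n,l,st,ce=cv2.connectedComponentsWithStats(d.astype(np.uint8)); body=l==1+st[1:,4].argmax()
    # body outline at deck level: rays of light pixels
    r=cv2.minAreaRect(P[body&(P[...,2]<.095)][:,:2].astype(np.float32)); print("rect",r)
    # edge angle of sides
    v,u=np.mgrid[:384,:512]
    win=(v>140)&(v<185)&(u>242)&(u<292)
    k=(g<75)&win
    n,l,st,ce=cv2.connectedComponentsWithStats(k.astype(np.uint8))
    T=[]
    for i in range(1,n):
        if st[i,4]>8:
            q=onplane(s,ce[i],.105)[0]; T.append(q); print("dark",ce[i].round(1),st[i,4],q.round(4),"depth z",np.median(P[l==i][:,2]).round(3))
    w=body&(P[...,2]>.1185)&win
    vv,uu=np.nonzero(w); q=onplane(s,np.c_[uu,vv],.138); p=P[w]
    print("wing n",len(p),p.mean(0).round(4),q.mean(0).round(4))
    if len(q)>3:
        e,V=np.linalg.eigh(np.cov(q[:,:2].T)); a=V[:,1]; print("wing dir deg",np.degrees(np.arctan2(a[1],a[0]))%180,e**.5)
    return s,P
E
python3 - <<'E'
from m import *
s,P=meas()
s2=snap("scene");Q=cloud(s2)
w=(Q[...,2]>.1185)&(abs(Q[...,0]-.5)<.05)&(abs(Q[...,1])<.05); q=Q[w]; print("scene wing",w.sum(),q.mean(0).round(4),q.min(0),q.max(0))
# housing/deck edge: step line orientation; body left/right edges by row on deck plane
f=s["frame"].max(-1)
L=[];R=[]
for v in range(146,188):
    row=np.nonzero(f[v,220:310]>130)[0]+220
    L.append((row[0]-.5,v));R.append((row[-1]+.5,v))
for E_ in(L,R):
    x=onplane(s,E_,.085); c=np.polyfit(x[5:-8,0],x[5:-8,1],1); print("edge y=a x+b",c,np.degrees(np.arctan(c[0])))
E
```

```text
rect ((0.5252653360366821, 0.0021105781197547913), (0.23382265865802765, 0.15208610892295837), 15.842803001403809)
dark [274.1 150.5] 57 [ 0.534  -0.0213  0.105 ] depth z 0.089
dark [253.9 156.4] 54 [0.5193 0.0314 0.105 ] depth z 0.09
dark [279.6 169.2] 49 [ 0.4849 -0.0348  0.105 ] depth z 0.093
dark [259.7 175. ] 47 [0.4706 0.0171 0.105 ] depth z 0.094
wing n 57 [ 0.5035 -0.0036  0.1346] [ 0.5032 -0.0034  0.138 ]
wing dir deg 114.07453788399131 [0.00353074 0.01051643]
scene wing 57 [ 0.501  -0.0008  0.1311] [ 0.49279791 -0.01952816  0.11979357] [0.51170726 0.01377577 0.13892362]
edge y=a x+b [ 0.2780072  -0.06393287] 15.536313440156674
edge y=a x+b [ 0.27909035 -0.2208732 ] 15.5939052292469
```

```bash
cat > rel.py <<'E'
import sys, numpy as np
from plant import ctrl, viewer
from scipy.spatial.transform import Rotation as R
x,y,z,yaw=map(float,sys.argv[1:5]); o=ctrl.get_obs()
r=R.from_euler("xyz",o["orientation"],degrees=True); d=r.inv().apply(np.array([x,y,z])-o["tool_pos"])
print("rel",d.round(4),"turn",round(-((yaw-o["orientation"][2]+180)%360-180),2),"now",o["tool_pos"].round(4),o["orientation"].round(2),"j6",o["joint_pos"][5].round(1),"t",o["clock"])
E
python3 rel.py .5027 -.003 .25 -66
```

```text
rel [-0.4813  0.5298  0.0015] turn -97.57 now [ 0.1908 -0.6473  0.2512] [ 1.7997e+02 -1.0000e-02 -1.6357e+02] j6 -16.5 t 0.3
```

The rows are not in the units I measure in: shifts go in shares of 0.4 m and turns go in shares of 360 degrees. I convert before sending: 0.266 m is 0.665, 0.265 m is 0.6625, -49 degrees is -0.1361.

```bash
echo '[[[-0.0875, 0.095, 0, -0.0194, 0.087], [-0.175, 0.19, 0, -0.0389, 0.087], [-0.2625, 0.285, 0, -0.0583, 0.087], [-0.35, 0.38, 0, -0.0778, 0.087], [-0.4375, 0.475, 0, -0.0972, 0.087], [-0.525, 0.57, 0, -0.1167, 0.087], [-0.6125, 0.665, 0, -0.1361, 0.087], [-0.6, 0.6625, 0, -0.1361, 0.087]]]' > m.json && python3 drive.py m.json; python3 rel.py .5027 -.003 .25 -66
```

```text
clock: 1.3
tool_pos: [0.3477, -0.3229, 0.2521]
orientation: [-179.9, 0.0, -114.2]
force: [0.9, -1.0, 0.2]
opening: 0.0869
gripper_force: 0.0
rel [-0.3553 -0.0103  0.0023] turn -48.2 now [ 0.3477 -0.3229  0.2521] [-1.7992e+02  3.0000e-02 -1.1420e+02] j6 -5.1 t 1.3
```

To row units: -0.355 m is -0.8875, -0.3 m is -0.75, -48 degrees is -0.1333.

```bash
echo '[[[-0.125, -0.0038, 0, -0.0194, 0.06], [-0.25, -0.0075, 0, -0.0389, 0.06], [-0.375, -0.0113, 0, -0.0583, 0.06], [-0.5, -0.015, 0, -0.0778, 0.06], [-0.625, -0.0188, 0, -0.0972, 0.06], [-0.75, -0.0225, 0, -0.1167, 0.06], [-0.8875, -0.025, 0.005, -0.1333, 0.06], [-0.8875, -0.025, 0.005, -0.1333, 0.06]]]' > m.json && python3 drive.py m.json; python3 rel.py .5027 -.003 .143 -66; python3 -c "
from plant import ctrl, viewer
print(ctrl.get_obs()['joint_pos'])"
```

```text
clock: 2.3
tool_pos: [0.5041, -0.0047, 0.2491]
orientation: [180.0, -0.0, -66.4]
force: [-1.1, -1.1, 0.3]
opening: 0.06
gripper_force: 0.0
rel [-0.0021  0.0006  0.1061] turn -0.38 now [ 0.5041 -0.0047  0.2491] [179.97  -0.   -66.38] j6 1.8 t 2.3
[ 2.18342165e+01  4.43612554e+00 -2.06437245e+01  4.26090376e-03
 -6.49494741e+01  1.78689218e+00]
```

To row units: 0.106 m is 0.265, 0.09 m is 0.225.

```bash
echo '[[[-0.0025, 0.0008, 0.125, 0, 0.05], [-0.005, 0.0015, 0.225, 0, 0.04], [-0.005, 0.0015, 0.265, 0, 0.035], [-0.005, 0.0015, 0.265, 0, 0.035]]]' > m.json && python3 drive.py m.json; python3 - <<'E'
from h import *
s=snap("scene"); c=s["frame"][140:240,195:300]; cv2.imwrite("pics/s2.png",cv2.resize(c,None,fx=6,fy=6,interpolation=cv2.INTER_CUBIC)[:,:,::-1])
E
python3 rel.py .5027 -.003 .143 -66
```

```text
clock: 2.8
tool_pos: [0.5005, -0.0064, 0.1425]
orientation: [179.8, 0.0, -66.7]
force: [0.5, 0.5, 0.8]
opening: 0.0352
gripper_force: 0.0
rel [-0.0022 -0.0024  0.0006] turn -0.65 now [ 0.5014 -0.006   0.1436] [ 1.7995e+02 -1.0000e-02 -6.6650e+01] j6 1.5 t 2.85
```

View pics/s2.png

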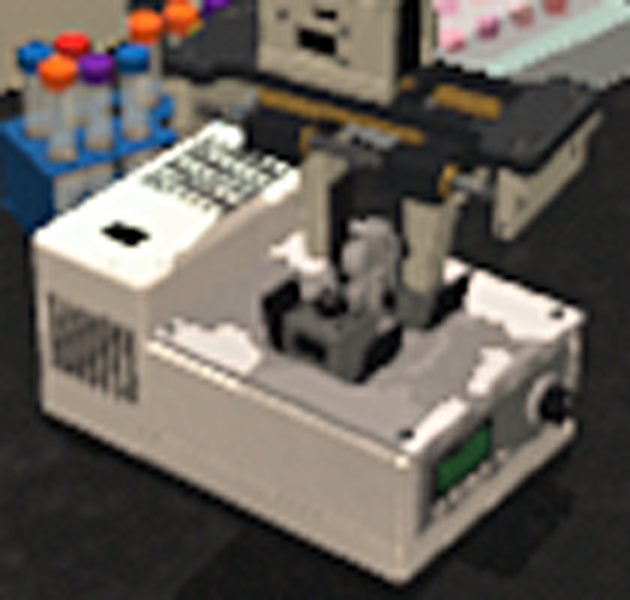

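The two fingers straddle the wing nut, which is at about crop (370,260). Closing on it now.

To row units: -0.002 m is -0.005, -0.0015 m is -0.0038, -0.5 degrees is -0.0014.

```bash
echo '[[[-0.005, -0.0038, 0, -0.0014, 0.035], [-0.005, -0.0038, 0, -0.0014, 0.0], [-0.005, -0.0038, 0, -0.0014, 0.0], [-0.005, -0.0038, 0, -0.0014, 0.0], [-0.005, -0.0038, 0, -0.0014, 0.0]]]' > m.json && python3 drive.py m.json; python3 rel.py .5027 -.003 .143 -66
```

```text
clock: 3.48
tool_pos: [0.503, -0.0022, 0.144]
orientation: [-179.9, -0.0, -66.0]
force: [3.2, 0.8, -0.3]
opening: 0.01
gripper_force: 30.0
rel [0.0006 0.0007 0.001 ] turn -0.05 now [ 0.503  -0.0022  0.144 ] [-1.7988e+02 -1.0000e-02 -6.6050e+01] j6 1.8 t 3.475
```

To row units: -78 degrees is -0.2167.

```bash
echo '[[[0, 0, 0, -0.0278, 0], [0, 0, 0, -0.0556, 0], [0, 0, 0, -0.0833, 0], [0, 0, 0, -0.1111, 0], [0, 0, 0, -0.1389, 0], [0, 0, 0, -0.1667, 0], [0, 0, 0, -0.1944, 0], [0, 0, 0, -0.2167, 0]]]' > m.json && python3 drive.py m.json; python3 rel.py .5027 -.003 .143 15.6;python3 -c "
from plant import ctrl, viewer
o=ctrl.get_obs();print(o['force'],o['moment'])"
```

```text
clock: 4.47
tool_pos: [0.5018, -0.0045, 0.1439]
orientation: [179.8, 0.1, 12.2]
force: [2.3, -11.5, 1.9]
opening: 0.0096
gripper_force: 30.0
rel [ 0.0012 -0.0013  0.0009] turn -3.36 now [ 0.5018 -0.0045  0.1439] [1.7984e+02 9.0000e-02 1.2240e+01] j6 80.1 t 4.475
[  2.25992046 -11.48608507   1.93061049] [-4.45264408 -0.91415389 -0.11095741]
```

To row units: -0.1 m is -0.25, -0.08 m is -0.2, -3 degrees is -0.0083.

```bash
echo '[[[0, 0, 0, -0.0056, 0], [0, 0, 0, -0.0083, 0.0], [0, 0, 0, -0.0083, 0.0], [0, 0, 0, -0.0083, 0.04], [0, 0, 0, -0.0083, 0.04], [0, 0, -0.1, -0.0083, 0.04], [0, 0, -0.2, -0.0083, 0.06], [0, 0, -0.25, -0.0083, 0.087]]]' > m.json && python3 drive.py m.json; python3 rel.py .5 .025 .24 -74.4
```

```text
clock: 5.48
tool_pos: [0.5026, -0.0022, 0.2456]
orientation: [-180.0, -0.1, 15.0]
force: [-0.2, 0.4, -0.7]
opening: 0.0541
gripper_force: 0.0
rel [ 0.0045 -0.027   0.0056] turn 89.36 now [ 0.5026 -0.0022  0.2456] [-1.7999e+02 -1.4000e-01  1.4960e+01] j6 82.8 t 5.475
```

To row units: -0.027 m is -0.0675, -0.025 m is -0.0625, 80 degrees is 0.2222.

```bash
echo '[[[0, -0.0125, 0, 0.0278, 0.087], [0.005, -0.025, 0, 0.0556, 0.087], [0.0075, -0.0375, 0, 0.0833, 0.087], [0.01, -0.05, 0, 0.1111, 0.087], [0.0125, -0.0625, 0, 0.1389, 0.087], [0.0175, -0.0675, 0, 0.1667, 0.087], [0.0175, -0.0675, 0, 0.1944, 0.087], [0.0175, -0.0675, 0, 0.2222, 0.087]]]' > m.json && python3 drive.py m.json; python3 rel.py .495 .024 .24 -74.4; python3 - <<'E'
from h import *
s=snap("scene"); c=s["frame"][140:240,195:300]; cv2.imwrite("pics/s3.png",cv2.resize(c,None,fx=6,fy=6,interpolation=cv2.INTER_CUBIC)[:,:,::-1])
Q=cloud(s); g=s["frame"].max(-1); b=(abs(Q[...,0]-.5)<.06)&(abs(Q[...,1])<.06)
w=b&(Q[...,2]>.119)&(Q[...,2]<.145); q=Q[w];print("wing",w.sum(),q.mean(0),q.min(0),q.max(0)); e,V=np.linalg.eigh(np.cov(q[:,:2].T)); print(np.degrees(np.arctan2(V[1,1],V[0,1]))%180)
E
```

```text
clock: 6.48
tool_pos: [0.5016, 0.0255, 0.2432]
orientation: [180.0, 0.0, -65.4]
force: [0.4, 0.1, -0.2]
opening: 0.087
gripper_force: 0.0
rel [-0.0014  0.0066  0.0032] turn 9.02 now [0.5016 0.0255 0.2432] [ 1.7996e+02  2.0000e-02 -6.5380e+01] j6 -0.7 t 6.475
wing 75 [ 0.50142906 -0.00057278  0.13100854] [ 0.48448491 -0.01168949  0.11907594] [0.52057513 0.00774259 0.13958654]
17.042819544718782
```

View pics/s3.png

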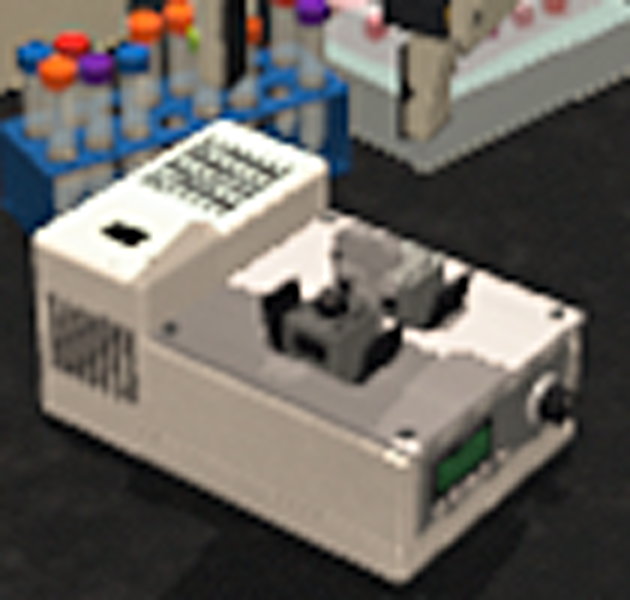

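The wing nut, at crop (360,260), now lies along the gap at about 17°, in line with the pump's x. The cassettes are both still seated. Next I align over the dial cassette.

To row units: 0.083 m is 0.2075, 0.073 m is 0.1825, 9 degrees is 0.025.

```bash
echo '[[[-0.0025, 0.0165, 0.075, 0.025, 0.088], [-0.0035, 0.0165, 0.1825, 0.025, 0.088], [-0.0035, 0.0165, 0.2075, 0.025, 0.088], [-0.0035, 0.0165, 0.2075, 0.025, 0.088]]]' > m.json && python3 drive.py m.json; for i in 1 2 3; do python3 rel.py .495 .024 .114 -74.4; python3 -c "
from plant import ctrl, viewer
viewer.snapshot('scene')"; done
```

```text
clock: 7.02
tool_pos: [0.4955, 0.0238, 0.1607]
orientation: [179.9, -0.0, -74.0]
force: [0.3, 1.0, 0.8]
opening: 0.0875
gripper_force: 0.0
rel [-0.0003  0.0004  0.0467] turn 0.44 now [0.4955 0.0238 0.1607] [ 1.7994e+02 -3.0000e-02 -7.3960e+01] j6 -9.5 t 7.025
rel [-0.0003  0.001   0.0475] turn 0.42 now [0.4961 0.024  0.1615] [-1.7996e+02 -2.0000e-02 -7.3980e+01] j6 -9.5 t 7.075
rel [-0.0003  0.0014  0.0479] turn 0.4 now [0.4963 0.0241 0.1619] [-1.799e+02 -1.000e-02 -7.400e+01] j6 -9.5 t 7.125
```

To row units: 0.046 m is 0.115, 0.035 m is 0.0875, 0.4 degrees is 0.0011.

```bash
echo '[[[-0.0008, 0.0025, 0.05, 0.0011, 0.088], [-0.0008, 0.0025, 0.0875, 0.0011, 0.088], [-0.0008, 0.0025, 0.115, 0.0011, 0.088], [-0.0008, 0.0025, 0.115, 0.0011, 0.088]]]' > m.json && python3 drive.py m.json; python3 rel.py .495 .024 .114 -74.4;  python3 - <<'E'
from h import *
s=snap("scene"); c=s["frame"][140:240,195:300]; cv2.imwrite("pics/s4.png",cv2.resize(c,None,fx=6,fy=6,interpolation=cv2.INTER_CUBIC)[:,:,::-1])
E
```

```text
clock: 7.68
tool_pos: [0.494, 0.0236, 0.114]
orientation: [179.9, -0.0, -74.5]
force: [-0.5, -0.7, -0.2]
opening: 0.0877
gripper_force: 0.0
rel [-0.0001 -0.0011 -0.    ] turn -0.06 now [0.494  0.0236 0.114 ] [ 1.7992e+02 -1.0000e-02 -7.4460e+01] j6 -10.0 t 7.675
```

View pics/s4.png

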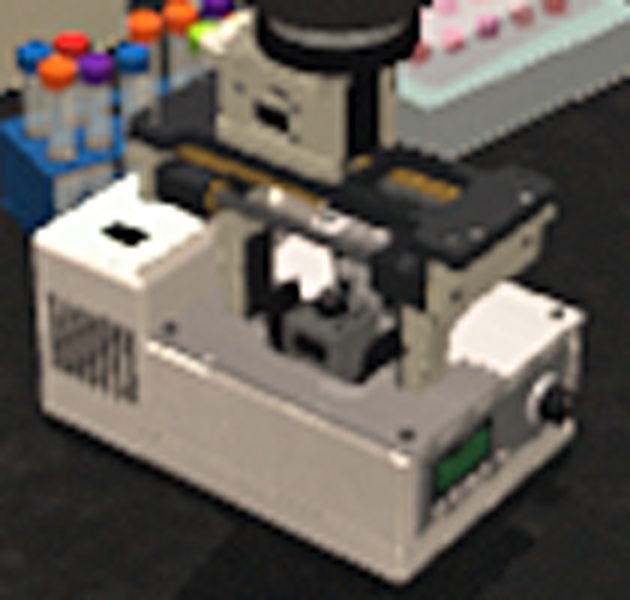

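One finger stands outside each tab (crop (265,290) and (415,340)), and nothing is touching yet. Pinching now.

```bash
echo '[[[0, 0, 0, 0, 0.06], [0, 0, 0, 0, 0.035], [0, 0, 0, 0, 0.03], [0, 0, 0, 0, 0.03], [0, 0, 0, 0, 0.03], [0, 0, 0, 0, 0.03], [0, 0, 0, 0, 0.03]]]' > m.json && python3 drive.py m.json; python3 rel.py .495 .024 .114 -74.4
```

```text
clock: 8.6
tool_pos: [0.4954, 0.0241, 0.1154]
orientation: [-179.9, -0.0, -74.4]
force: [1.1, 0.8, 5.2]
opening: 0.0427
gripper_force: 30.0
rel [-0.      0.0005  0.0014] turn -0.04 now [0.4954 0.0241 0.1154] [-1.7986e+02 -1.0000e-02 -7.4440e+01] j6 -10.0 t 8.6
```

To row units: -0.04 m is -0.1, -0.028 m is -0.07.

```bash
echo '[[[0, 0, -0.01, 0, 0.03], [0, 0, -0.025, 0, 0.03], [0, 0, -0.045, 0, 0.03], [0, 0, -0.07, 0, 0.03], [0, 0, -0.1, 0, 0.03]]]' > m.json && python3 drive.py m.json; python3 rel.py .495 .024 .23 -74.4
```

```text
clock: 9.22
tool_pos: [0.4941, 0.0237, 0.1553]
orientation: [180.0, -0.0, -74.5]
force: [0.6, 0.5, -0.8]
opening: 0.0431
gripper_force: 30.0
rel [-0.     -0.0009 -0.0747] turn -0.07 now [0.4941 0.0237 0.1553] [179.98  -0.   -74.47] j6 -10.0 t 9.225
```

To row units: -0.075 m is -0.1875, -0.068 m is -0.17.

```bash
echo '[[[0, 0, -0.0375, 0, 0.03], [0, 0, -0.0875, 0, 0.03], [0, 0, -0.1375, 0, 0.03], [0, 0, -0.17, 0, 0.03], [0, 0, -0.1875, 0, 0.03], [0, 0, -0.1875, 0, 0.03], [0, 0, -0.1875, 0, 0.03]]]' > m.json && python3 drive.py m.json; python3 - <<'E'
from h import *
s=snap("scene"); c=s["frame"][110:240,195:300]; cv2.imwrite("pics/s5.png",cv2.resize(c,None,fx=4.5,fy=4.5,interpolation=cv2.INTER_CUBIC)[:,:,::-1])
E
```

```text
clock: 10.1
tool_pos: [0.4939, 0.0237, 0.2289]
orientation: [179.9, 0.0, -74.5]
force: [0.1, 0.9, -0.6]
opening: 0.0427
gripper_force: 30.0
```

View pics/s5.png

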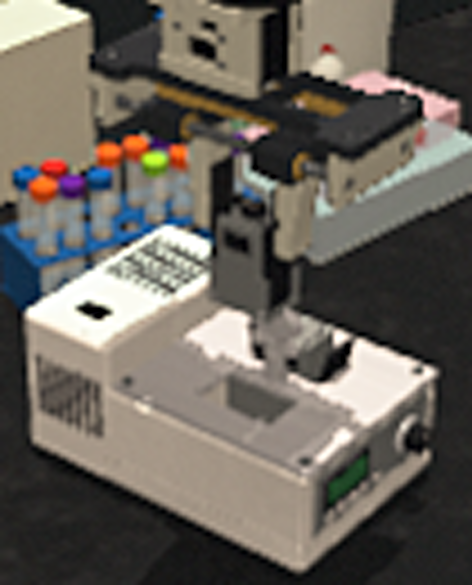

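The cassette hangs level between the fingers, at about crop (250,260), well clear of its empty bay at (260,395). The plain one is still seated at (315,345). Handing in.

```bash
python3 -c "
from plant import ctrl, viewer
print(ctrl.close_job())"
```

```text
the job is handed in; nothing more can be done
None
```

The job is handed in at about 10 s: the keeper bar is turned clear, and the dial cassette is held pinched and level, its underside about 7 cm above the deck, with the plain cassette still seated; no verdict came back.

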